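Finish the crib of dunnage slats and lock it with the keeper board

ROBOT

A 7-joint arm with a two-finger parallel gripper is mounted at the origin on the work surface. World frame = base frame: x ahead of the robot, y to its left, z up, the work surface at z = 0. Lengths are in m, angles in rad, forces in N, time in s.
With the tool pointing down it reaches from about 0.425 to 0.875 m from the base axis. Payload 4.7 kg.
Tool frame: the origin (TCP) lies at the very end of the fingers, on their centre line; the grasp point (between the pads) lies 19 mm behind it; y points along the fingers, x is the direction in which the jaws open and shut, and the axes are right-handed (so a half turn about y gives the same grasp; the last joint's range is limited). The gripper opens to 85 mm and grips with 20 to 120 N. Pads are 22 mm wide; open, the fingers measure 114 mm over their backs; the gripper's body (76 mm by 85 mm) begins 54 mm behind the grasp point. The pads swing forward as they close: fully open they stand 13 mm farther back than shut.
Start: joints at [1.19, 0.321, -0.07, 1.45, 0.023, 1.371, -0.057], TCP at [0.25, -0.6, 0.231] pointing down, gripper open.
Joint ranges: [-2.86, 2.86], [-0.3, 2.09], [-1.38, 1.24], [0.06, 2.45], [-1.56, 4.7], [0.09, 2.05], [-2.69, 2.69]. Speed limits (rad/s): [2.57, 2.57, 3.14, 3.14, 3.14, 3.14, 3.14].

INTERFACE

Orientations are given as [roll, pitch, yaw] about the fixed x, y, z axes, in that order (R = Rz(yaw) Ry(pitch) Rx(roll)).
In Python, from station import ctrl gives the robot as it stands. Calls block until the motion is done:
- ctrl.move_pose(position, orientation): joint-space move of the TCP to a pose.
- ctrl.line_to(position, orientation=None, speed=0.15, guard=None): straight line of the TCP; orientation=None keeps the orientation; speed is the mean speed in m/s. With guard (N) it stops when the force on the tool has changed by that much, and returns True; else False.
- ctrl.goto_joints(angles): joint-space move.
- ctrl.gripper_to(opening, effort=None): opening from 0.0 (shut) to 1.0 (fully open); effort is the grip in N (None keeps the last); returns when the fingers have stopped.
- ctrl.sleep(seconds).
- ctrl.ik(position, orientation): joint angles nearest the present ones, or None.
- ctrl.get_state(): the state.
- ctrl.camera(name): name is "scene" or "top" or "wrist"; returns a dict with "color" (400x640x3 uint8, red, green, blue), "fx", "fy", "cx", "cy" (pixels), "D" ([k1, k2, p1, p2, k3] as OpenCV has them; the pictures are not rectified), "R" (3x3) and "t" (3): a world point X has camera coordinates R X + t. Camera axes: x right, y down, z forward; pixel columns grow to the right and rows downward; lengths in m; the calibration is good to about 2 mm. A picture is of the moment at which its call begins. There is no depth.
A pose or a line that the arm cannot do raises ctrl.Unreachable and nothing moves.
- ctrl.job_done(): hands the job in, once; it reports no verdict.
The state is a dict: "time": time; "joint_positions": joint angles; "qvel": joint speeds; "tau": joint torques, N m; "tool_pos": TCP position; "tcp_rot": TCP orientation; "contact_force": force on the tool from outside, world axes, zero at the start; "torque": the same for the moment, N m; "finger_gap": opening from 0.0 (shut) to 1.0 (fully open).
Only numpy, scipy, OpenCV 4.12 (cv2) and the standard library are available. Lean on these libraries where they do the work, as an engineer would, in place of code of your own. Each camera call takes 0.05 s, during which the arm holds its last target. There are 200 camera calls.

TASK

On the stand lie two slats, the bottom layer of a crib. Take the two full-length slats from the leaning rack and lay them flat across the bottom two, squarely, one over each pair of marks; then lay the wide board across those, parallel to the bottom layer, and slide its end gently into the slot of the steel keeper block, fully home against the depth stop inside, which has to be felt for. Do not shift the bottom slats, and leave the short offcut and everything else on the bench where they are.

Things in the scene. Friction and masses are not known exactly. Their poses are not given: they have to be found in the camera images.
- stand: fixed crib stand: aluminium base 220 mm (x) by 270 mm (y -166 to +104), 12 mm thick; origin on the table, under the crib's centre; z up. At its -y end is a dark steel keeper block 89 mm wide, y -105 to -160 mm, 74 mm high, with a slot open towards +y: 65 mm wide (about x = 0), 42 to 62 mm above the table; inside it a firm depth stop, 24 to 36 mm in from the mouth (differs each time)
- plunger (a joint): light brass plunger in the depth stop's face, hidden in the slot: 0 = stands out 5 mm, untouched; 0.005 m = pushed in flush, as when the board's end meets the stop. It moves at under 1 N and stays where it is pushed
- slot_mouth (a point): centre of the slot's mouth in the keeper block's face (stand frame 0, -105, 52 mm)
- mark_slot (a point): on the base's upper face, midway between the two dark painted marks (36 mm long) on the base's two x edges, on the keeper's side (stand frame 0, -40, 12 mm): the line that a cross slat's centreline lies over
- mark_open (a point): the same for the pair of marks on the open side (stand frame 0, +40, 12 mm)
- rack: fixed grey sheet-metal leaning rack, 270 mm wide (its x), origin on the table under its middle; its sloping board rises at 35 degrees from horizontal towards its +y (the robot's left), with a 12 mm high ledge along its foot (foot line 85 mm to -y of the origin). Two slats and the wide board lean side by side on it, lower ends on the ledge, along the slope, about 88 mm between centres, in any order
- slat_a: loose wooden slat leaning in the rack, 170 x 36 x 16 mm, origin at the middle of its lower end's underside (as it leans in the rack), +x along its length, +z out of its upper face; about 60 g
- slat_a_mid (a point): centre of slat_a (8 mm below its upper face)
- slat_b: loose wooden slat leaning in the rack, the same as slat_a: 170 x 36 x 16 mm, origin at the middle of its lower end's underside (as it leans in the rack), +x along its length, +z out of its upper face
- slat_b_mid (a point): centre of slat_b
- board: the wide loose wooden board leaning in the rack, 220 x 60 x 16 mm, origin at the middle of its lower end's underside (as it leans in the rack), +x along its length, +z out of its upper face; about 125 g
- board_mid (a point): centre of the board (8 mm below its upper face)
- offcut: a short loose offcut of slat, 100 x 36 x 16 mm, lying flat on the table between rack and stand; not part of the job; origin at one end's underside
- base_near: loose slat 170 x 36 x 16 mm already lying on the stand's base along the stand's y, about 50 mm to the -x side; bottom layer; origin at the middle of its -y end's underside, +x along its length
- base_near_mid (a point): centre of base_near
- base_far: the same, about 50 mm to the stand's +x side
- base_far_mid (a point): centre of base_far
- wrench: a steel spanner, about 160 mm long, lying on the table between rack and stand; not part of the job; origin at its underside
- tape_measure: a black pocket tape measure, 70 x 35 x 62 mm, standing on the robot side of the rack; not part of the job; origin at its underside
- paint_can: a steel paint can, 100 mm across, 120 mm tall, behind the stand; not part of the job; origin at its underside
- carton: a small closed cardboard carton, 110 x 150 x 70 mm, behind the rack; not part of the job; origin at its underside
- screw_jar: a glass jar with a steel lid, 60 mm across, 85 mm tall, behind the stand; not part of the job; origin at its underside
- cartridge: a white sealant cartridge standing on its end, 48 mm across, 210 mm tall, at the back of the table; not part of the job; origin at its underside
Things that resemble listed ones, but are neither listed nor needed, are in the scene too. What is shaped like the board but green or turquoise is not meant. Leave any turquoise look-alike of the slat_a alone.

How it is judged:
By the outcome, as a careful person would: the job done as asked, in the order asked, and still so for the second after the job is handed in, with the robot touching nothing.
It also fails if it takes over 72 s, if anything falls off the work surface, if the arm or the gripper's body presses on something with over 40 N, if the wrist force passes 120 N, or if a joint passes its speed limit or range.

## Working session

There is one attempt and no reset: what is moved stays moved. The work goes in short steps, each a Python script; the robot and the scene stay as the last script left them, time stands still between calls to the robot, and variables do not carry over. Pictures are saved under pics/ and viewed, about 8 in all and at most 12, crops included, and the job is handed in when it is done.

```bash
ls; mkdir -p pics; python3 - <<'E'
from station import ctrl
import cv2,pickle
d={}
for n in("scene","top"):
    c=ctrl.camera(n); d[n]=c
    cv2.imwrite(f"pics/{n}0.png",c["color"][:,:,::-1])
    print(n,c["fx"],c["cx"],c["cy"],c["D"],c["R"],c["t"])
pickle.dump(d,open("cams.pkl","wb"))
print(ctrl.get_state())
E
```

```text
pics
scene 408.0057500657932 315.5060657630051 200.72116809534583 [-0.03366709  0.          0.          0.          0.        ] [[ 0.66230949  0.74884874  0.02391031]
 [ 0.41520011 -0.34027967 -0.84369344]
 [-0.62366258  0.56871373 -0.53629254]] [-0.41260299 -0.09187838  1.71195604]
top 465.50367500678 331.0814935113427 195.79968289344933 [-0.0890324  0.         0.         0.         0.       ] [[-2.22581475e-04 -9.99924402e-01 -1.22939464e-02]
 [-9.96470042e-01  1.25384143e-03 -8.39397564e-02]
 [ 8.39488254e-02  1.22318659e-02 -9.96394990e-01]] [0.12345749 0.46248847 1.85726164]
{'time': 0.1, 'joint_positions': array([ 1.19008344,  0.32176734, -0.07011312,  1.45152787,  0.02263088,
        1.3708429 , -0.05693678]), 'qvel': array([ 8.32536027e-04, -1.39026269e-03, -5.93120085e-04, -1.99867004e-03,
        6.57917001e-04, -7.38858147e-04, -5.81965876e-05]), 'tau': array([-5.29848858e-04, -4.94879687e+01, -3.84475943e-01, -3.15211022e+01,
        1.28618890e-02,  7.39688810e-03, -1.26967194e-05]), 'tool_pos': array([ 0.2497881 , -0.59956261,  0.23033376]), 'tcp_rot': array([-1.57091182,  0.00175422, -1.17595991]), 'contact_force': array([ 1.05169536,  0.23665466, -0.14334202]), 'torque': array([ 0.01990846, -0.01374071,  0.04285071]), 'finger_gap': 0.9987149101343746}
```

View pics/scene0.png

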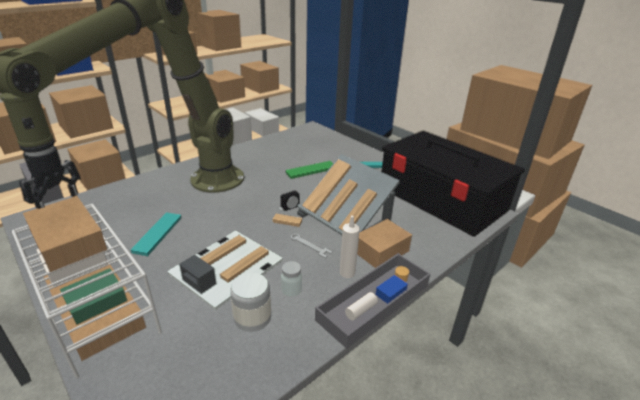

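View pics/top0.png

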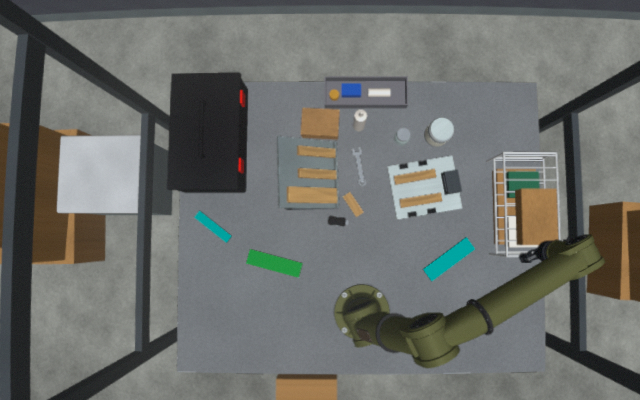

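The scene image shows three wooden pieces on the rack around (340,195). In the top image the rack sits around (308,172): board at (312,195), slats at (317,174) and (317,152). The stand is at (425,187), with the keeper at (452,181).

Look-alikes, by top pixel: turquoise (213,226), green (275,263) and turquoise (449,258) are rejected by colour. The offcut (353,204) is too short. The stand slats (415,177) and (420,200) are the bottom layer. I choose the rack pieces and will check them in a close crop.

```bash
cat > h.py <<'E'
import numpy as np, cv2, pickle
from scipy.spatial.transform import Rotation as Ro
def K(c): return np.array([[c["fx"],0,c["cx"]],[0,c["fy"],c["cy"]],[0,0,1.]])
def rays(c,p):
    p=np.asarray(p,float).reshape(-1,1,2)
    u=cv2.undistortPoints(p,K(c),np.array(c["D"])).reshape(-1,2)
    d=np.c_[u,np.ones(len(u))]@np.array(c["R"]); o=-np.array(c["R"]).T@np.array(c["t"])
    return o,d
def on_z(c,p,z):
    o,d=rays(c,p); return o+d*((z-o[2])/d[:,2])[:,None]
def on_plane(c,p,n,q):
    o,d=rays(c,p); return o+d*(((q-o)@n)/(d@n))[:,None]
def proj(c,X):
    r,_=cv2.Rodrigues(np.array(c["R"])); return cv2.projectPoints(np.asarray(X,float).reshape(-1,1,3),r,np.array(c["t"],float),K(c),np.array(c["D"]))[0].reshape(-1,2)
def wood(c):
    h=cv2.cvtColor(c["color"],cv2.COLOR_RGB2HSV); m=cv2.inRange(h,(8,60,90),(24,255,255))
    return cv2.morphologyEx(m,cv2.MORPH_OPEN,np.ones((3,3)))
def rects(m,amin=60):
    cs,_=cv2.findContours(m,cv2.RETR_EXTERNAL,cv2.CHAIN_APPROX_NONE)
    return [cv2.minAreaRect(k) for k in cs if cv2.contourArea(k)>amin]
def snap(n,name):
    from station import ctrl
    c=ctrl.camera(n); pickle.dump(c,open(f"{name}.pkl","wb")); cv2.imwrite(f"pics/{name}.png",c["color"][:,:,::-1]); return c
E
python3 - <<'E'
from h import *
from station import ctrl
d=pickle.load(open("cams.pkl","rb")); c=d["top"]
for r in rects(wood(c)):
    if 80<r[0][1]<240 and 260<r[0][0]<480: print(np.round(r[0]),np.round(r[1]),r[2].__round__(),"z.03:",on_z(c,[r[0]],.03).round(3)[0],"z.07:",on_z(c,[r[0]],.07).round(3)[0])
for n,p,z in(("rackcorners",[(282,137),(281,208),(343,207)],.02),("stand corners",[(389,164),(450,157),(399,218),(462,210)],.012)):
    print(n,on_z(c,p,z).round(3).tolist())
w=snap("wrist","w0")
R=Ro.from_euler("xyz",ctrl.get_state()["tcp_rot"]).as_matrix(); t=ctrl.get_state()["tool_pos"]
C=-w["R"].T@w["t"]; print("cam in tool",R.T@(C-t), "axes(cols x,y,z)",(R.T@w["R"].T).round(3), w["fx"])
for p,o in(([.55,.05,.35],[-.96,0,0]),([.55,.10,.35],[-.96,0,0]),([.5,.2,.1],[-.96,0,0]),([.68,.2,.1],[-.96,0,0]),([.5,-.26,.25],[-1.57,0,0]),([.5,-.26,.1],[-1.57,0,1.65]),([.5,-.26,.1],[-1.57,0,-1.5]),([.5,-.2,.3],[-1.57,0,0])):
    q=ctrl.ik(p,o); print(p,o,None if q is None else np.round(q,2))
E
```

```text
[420. 200.] [ 8. 42.] 81 z.03: [ 0.445 -0.235  0.03 ] z.07: [ 0.442 -0.228  0.07 ]
[353. 204.] [25.  9.] 56 z.03: [0.429 0.036 0.03 ] z.07: [0.426 0.038 0.07 ]
[312. 194.] [16. 49.] 90 z.03: [0.469 0.202 0.03 ] z.07: [0.466 0.199 0.07 ]
[415. 176.] [ 8. 41.] 80 z.03: [ 0.54  -0.213  0.03 ] z.07: [ 0.535 -0.207  0.07 ]
[316. 173.] [37. 10.] 3 z.03: [0.553 0.182 0.03 ] z.07: [0.548 0.18  0.07 ]
[316. 151.] [39. 10.] 5 z.03: [0.643 0.184 0.03 ] z.07: [0.635 0.182 0.07 ]
[320. 123.] [30. 38.] 90 z.03: [0.76  0.168 0.03 ] z.07: [0.75  0.167 0.07 ]
[334.  94.] [11.  9.] 90 z.03: [0.879 0.113 0.03 ] z.07: [0.867 0.113 0.07 ]
rackcorners [[0.704, 0.324, 0.02], [0.413, 0.325, 0.02], [0.417, 0.075, 0.02]]
stand corners [[0.593, -0.113, 0.012], [0.622, -0.364, 0.012], [0.373, -0.151, 0.012], [0.405, -0.408, 0.012]]
cam in tool [-0.00065079 -0.14209867  0.07963275] axes(cols x,y,z) [[ 1.     0.    -0.001]
 [ 0.001 -0.309  0.951]
 [-0.    -0.951 -0.309]] 304.5456396197367
[0.55, 0.05, 0.35] [-0.96, 0, 0] [ 0.96  0.22 -0.85  1.54 -0.45  1.54  0.15]
[0.55, 0.1, 0.35] [-0.96, 0, 0] [ 0.89  0.18 -0.84  1.57 -0.48  1.49  0.1 ]
[0.5, 0.2, 0.1] [-0.96, 0, 0] [ 0.71  0.3  -0.83  2.   -0.49  0.93  0.2 ]
[0.68, 0.2, 0.1] [-0.96, 0, 0] [ 0.47  0.64 -0.69  1.55 -0.26  1.02  0.03]
[0.5, -0.26, 0.25] [-1.57, 0, 0] [ 0.86  0.16 -0.48  1.63  0.07  1.37  0.37]
[0.5, -0.26, 0.1] [-1.57, 0, 1.65] [ 0.96  0.3  -0.61  1.81  0.19  1.1   1.94]
[0.5, -0.26, 0.1] [-1.57, 0, -1.5] [ 0.71  0.26 -0.31  1.82  0.09  1.08 -1.14]
[0.5, -0.2, 0.3] [-1.57, 0, 0] [ 0.84  0.09 -0.54  1.6   0.04  1.46  0.3 ]
```

```bash
python3 - <<'E'
from h import *
from station import ctrl
ctrl.move_pose([.49,-.31,.28],[-1.5708,0,-.12]); w=snap("wrist","stand1"); print(ctrl.get_state()["time"])
for r in rects(wood(w),300): print(np.round(r[0]),np.round(r[1]),round(r[2]),on_z(w,[r[0]],.028).round(4))
ctrl.move_pose([.55,.10,.33],[-.96,0,0]); w=snap("wrist","rack1"); print(ctrl.get_state()["time"])
for r in rects(wood(w),300): print(np.round(r[0]),np.round(r[1]),round(r[2]))
cv2.imwrite("pics/both1.png",cv2.resize(np.vstack([cv2.imread("pics/stand1.png"),cv2.imread("pics/rack1.png")]),None,fx=.75,fy=.75,interpolation=cv2.INTER_AREA))
E
```

```text
1.6167
[238. 344.] [18. 29.] 85 [[ 0.3247 -0.5966  0.028 ]]
[270. 343.] [23. 29.] 79 [[ 0.3783 -0.599   0.028 ]]
[303. 341.] [23. 30.] 85 [[ 0.4314 -0.602   0.028 ]]
[335. 337.] [22. 29.] 84 [[ 0.485  -0.6012  0.028 ]]
[368. 334.] [23. 30.] 85 [[ 0.5387 -0.601   0.028 ]]
[301. 311.] [ 26. 176.] 84 [[ 0.4364 -0.5419  0.028 ]]
[275. 104.] [141.  30.] 72 [[ 0.4479 -0.2332  0.028 ]]
[348.  76.] [146.  32.] 75 [[ 0.5413 -0.2112  0.028 ]]
3.175
[240. 319.] [26. 60.] 56
[531. 268.] [27. 35.] 84
[456. 229.] [106.  94.] 90
[311. 215.] [121.  28.] 89
[377. 212.] [ 30. 121.] 1
[245. 197.] [162.  51.] 85
```

View pics/both1.png

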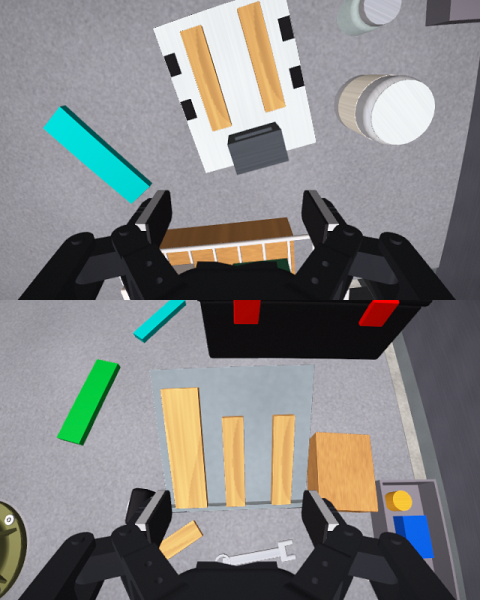

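Upper half (stand): bottom slats at (275,104) and (348,76) full-res, four dark marks, and the keeper at about (343,195), with the slot facing +y. Lower half (rack): board at (245,197), slats at (311,215) and (377,212), all wood-coloured and leaning. That confirms the choice; turquoise and green pieces are elsewhere.

```bash
python3 - <<'E'
from h import *
from station import ctrl
w=pickle.load(open("stand1.pkl","rb"))
g=cv2.cvtColor(w["color"],cv2.COLOR_RGB2HSV)[:,:,2]
m=cv2.inRange(g,0,60); P=[]
cs,_=cv2.findContours(m[:170],cv2.RETR_EXTERNAL,cv2.CHAIN_APPROX_NONE)
for k in cs:
    a=cv2.contourArea(k); r=cv2.minAreaRect(k)
    if 100<a<1500 and 200<r[0][0]<430: P.append(r[0]); print("mark",np.round(r[0]),a,np.round(r[1]),on_z(w,[r[0]],.012).round(4)[0])
w1=pickle.load(open("rack1.pkl","rb"))
ctrl.move_pose([.63,.10,.25],[-.96,0,0]); w2=snap("wrist","rack2")
def quads(w):
    out=[]
    for k in cv2.findContours(wood(w),cv2.RETR_EXTERNAL,cv2.CHAIN_APPROX_NONE)[0]:
        r=cv2.minAreaRect(k); L,W=max(r[1]),min(r[1])
        if L>90 and 2.5<L/W<6 and r[0][1]<280:
            out.append((r[0],cv2.boxPoints(r),np.round(r[1])))
    return sorted(out,key=lambda q:q[0][0])
q1,q2=quads(w1),quads(w2); print(len(q1),len(q2),[a[2] for a in q1],[(np.round(a[0]),a[2]) for a in q2])
def ends(q):
    b=q[1]; b=b[np.argsort(b[:,1])]; return np.array([b[:2].mean(0),b[2:].mean(0)])  # upper(end) , lower end
M=lambda w:K(w)@np.c_[w["R"],w["t"]]
und=lambda w,p:cv2.undistortPoints(p.reshape(-1,1,2).astype(float),K(w),np.array(w["D"]),P=K(w)).reshape(-1,2)
if len(q1)==len(q2):
  for a,b in zip(q1,q2):
    X=cv2.triangulatePoints(M(w1),M(w2),und(w1,ends(a)).T,und(w2,ends(b)).T); X=(X[:3]/X[3]).T
    d=X[0]-X[1]; L=np.linalg.norm(d); print(X.round(4).tolist(),"len",L.round(4),"slope",np.degrees(np.arcsin(d[2]/L)).round(1),"yaw",np.degrees(np.arctan2(-d[0],d[1])).round(1))
print(ctrl.get_state()["time"])
E
```

```text
mark [251. 146.] 317.5 [26. 14.] [ 0.4051 -0.2823  0.012 ]
mark [396. 102.] 356.5 [28. 15.] [ 0.6007 -0.2496  0.012 ]
mark [230.  86.] 362.0 [29. 14.] [ 0.3916 -0.2036  0.012 ]
mark [381.  38.] 421.0 [31. 15.] [ 0.5868 -0.1709  0.012 ]
3 3 [array([162.,  51.]), array([121.,  28.]), array([ 30., 121.])] [(array([157., 174.]), array([208.,  65.])), (array([237., 198.]), array([152.,  38.])), (array([317., 196.]), array([151.,  35.]))]
[[0.4594, 0.2827, 0.1728], [0.4578, 0.0985, 0.035]] len 0.2301 slope 36.8 yaw -0.5
[[0.5435, 0.2459, 0.1408], [0.5468, 0.102, 0.0487]] len 0.1708 slope 32.6 yaw 1.3
[[0.6308, 0.2509, 0.1369], [0.6326, 0.1045, 0.0659]] len 0.1628 slope 25.9 yaw 0.7
3.75
```

```bash
python3 - <<'E'
from h import *
n=np.array([0,-np.sin(np.radians(35)),np.cos(np.radians(35))])
for f in("rack1","rack2"):
    w=pickle.load(open(f+".pkl","rb"))
    for k in cv2.findContours(wood(w),cv2.RETR_EXTERNAL,cv2.CHAIN_APPROX_NONE)[0]:
        r=cv2.minAreaRect(k); L,W=max(r[1]),min(r[1])
        if not(L>90 and 2.5<L/W<6 and r[0][1]<280): continue
        b=cv2.boxPoints(r); b=b[np.argsort(b[:,1])]; e=np.array([b[:2].mean(0),b[2:].mean(0)])
        for d in(-.03,-.0217,-.014):
            X=on_plane(w,e,n,n*d); c=X.mean(0); print(f,np.round(r[0]),d,"len",np.linalg.norm(X[0]-X[1]).round(4),"mid",c.round(4),"low",X[1].round(4),"dx",(X[0]-X[1])[0].round(4))
E
```

```text
rack1 [311. 215.] -0.03 len 0.1769 mid [0.5451 0.1754 0.0862] low [0.5467 0.1029 0.0355] dx -0.0032
rack1 [311. 215.] -0.0217 len 0.1731 mid [0.5452 0.1734 0.0949] low [0.5468 0.1025 0.0453] dx -0.0031
rack1 [311. 215.] -0.014 len 0.1696 mid [0.5453 0.1715 0.103 ] low [0.5468 0.1021 0.0544] dx -0.003
rack1 [377. 212.] -0.03 len 0.1761 mid [0.6343 0.1784 0.0883] low [0.638  0.1063 0.0378] dx -0.0074
rack1 [377. 212.] -0.0217 len 0.1723 mid [0.6325 0.1763 0.097 ] low [0.6361 0.1058 0.0476] dx -0.0073
rack1 [377. 212.] -0.014 len 0.1687 mid [0.6308 0.1744 0.105 ] low [0.6344 0.1053 0.0567] dx -0.0071
rack1 [245. 197.] -0.03 len 0.2293 mid [0.4569 0.1929 0.0984] low [0.4573 0.099  0.0327] dx -0.0008
rack1 [245. 197.] -0.0217 len 0.2244 mid [0.459  0.1905 0.1069] low [0.4593 0.0986 0.0426] dx -0.0008
rack1 [245. 197.] -0.014 len 0.2198 mid [0.4608 0.1883 0.1148] low [0.4612 0.0983 0.0517] dx -0.0008
rack2 [237. 198.] -0.03 len 0.1777 mid [0.543  0.1752 0.086 ] low [0.5437 0.1024 0.0351] dx -0.0014
rack2 [237. 198.] -0.0217 len 0.1731 mid [0.5452 0.1728 0.0945] low [0.5459 0.1019 0.0449] dx -0.0013
rack2 [237. 198.] -0.014 len 0.1688 mid [0.5473 0.1706 0.1024] low [0.548  0.1014 0.0539] dx -0.0013
rack2 [317. 196.] -0.03 len 0.1757 mid [0.6317 0.1778 0.0879] low [0.6328 0.1058 0.0375] dx -0.0021
rack2 [317. 196.] -0.0217 len 0.1711 mid [0.6317 0.1753 0.0963] low [0.6327 0.1052 0.0472] dx -0.0021
rack2 [317. 196.] -0.014 len 0.1669 mid [0.6316 0.1731 0.1041] low [0.6326 0.1047 0.0562] dx -0.002
rack2 [157. 174.] -0.03 len 0.2337 mid [0.4558 0.1939 0.0991] low [0.4566 0.0982 0.0321] dx -0.0016
rack2 [157. 174.] -0.0217 len 0.2276 mid [0.4603 0.191  0.1073] low [0.4611 0.0978 0.042 ] dx -0.0016
rack2 [157. 174.] -0.014 len 0.222 mid [0.4645 0.1884 0.1148] low [0.4653 0.0975 0.0511] dx -0.0015
```

View pics/rack2.png

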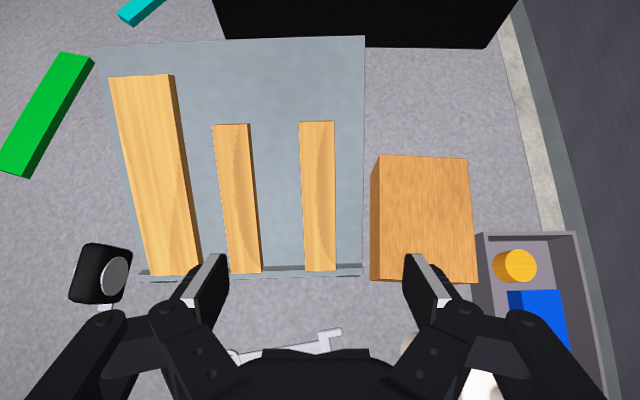

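```bash
cat >> h.py <<'E'
a35=np.radians(35); N=np.array([0,-np.sin(a35),np.cos(a35)])
def pick(mid,op,back,effort=40):
    "mid: top-face centre estimate. approach along normal, feel the sheet, back off, grip, lift along normal"
    from station import ctrl
    o=[-(np.pi/2-a35),0,.012]; mid=np.array(mid)
    ctrl.gripper_to(op,effort)
    ctrl.move_pose(mid+.06*N,o)
    ctrl.line_to(mid+.004*N,speed=.12)
    hit=ctrl.line_to(mid-.026*N,speed=.03,guard=3)
    s=ctrl.get_state(); p=np.array(s["tool_pos"]); print("hit",hit,p.round(4),"depth below top est",((mid-p)@N).round(4),s["contact_force"].round(1))
    if not hit: return
    ctrl.line_to(p+back*N,speed=.05)
    ctrl.gripper_to(0.,effort); s=ctrl.get_state(); print("gap",s["finger_gap"],"t",s["time"],s["contact_force"].round(1), s["tool_pos"].round(4))
    ctrl.line_to(p+(back+.06)*N,speed=.12)
    return p
E
python3 - <<'E'
from h import *
from station import ctrl
pick([.632,.1745,.1],.61,.0035)
w=snap("wrist","g1"); print(ctrl.get_state()["time"],ctrl.get_state()["finger_gap"])
E
```

```text
hit True [0.6317 0.1867 0.0826] depth below top est 0.0213 [-0.6 -1.8  5.4]
gap 0.4063480865801237 t 6.6333 [ 0.4 -0.   1.9] [0.6318 0.1846 0.0854]
7.3333 0.41215044846607823
```

View pics/g1.png

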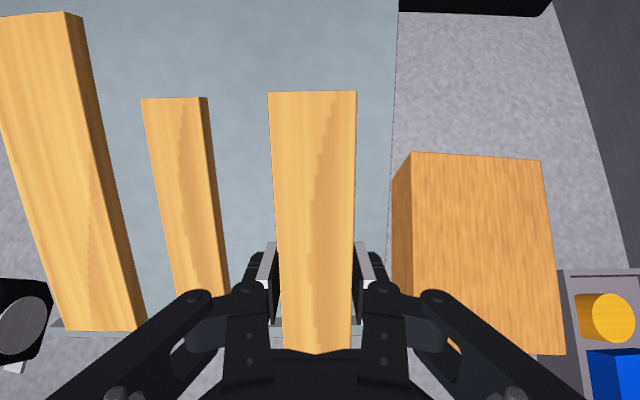

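The picture shows the far slat gripped, its upper end edge at about (268..357, 91) and its lower part between the pads. The mid slat and board are undisturbed.

```bash
cat >> h.py <<'E'
S=.168; C0=np.array([.496,-.2267]); 
def st(x,y,z): # stand -> world
    c,s=np.cos(S),np.sin(S); return np.array([C0[0]+c*x-s*y,C0[1]+s*x+c*y,z])
def toolpts(w,px,s,ytop):
    R=Ro.from_euler("xyz",s["tcp_rot"]).as_matrix(); t=np.array(s["tool_pos"])
    X=on_plane(w,px,R[:,1],t+R[:,1]*ytop); return (X-t)@R
def place(y,zc,xc,tcpz,yaw_c=0.):
    from station import ctrl
    o=[-np.pi/2,0,S-np.pi/2+yaw_c]
    # tool z -> +stand x ; tool x -> -stand y
    g=lambda z: st(-zc,y+xc,z)
    ctrl.move_pose(g(tcpz+.07),o); ctrl.line_to(g(tcpz+.008),speed=.15)
    hit=ctrl.line_to(g(tcpz-.006),speed=.03,guard=3)
    s=ctrl.get_state(); print("place hit",hit,s["tool_pos"].round(4),s["contact_force"].round(1))
    ctrl.gripper_to(.58); ctrl.line_to(g(tcpz+.10),speed=.2)
E
python3 - <<'E'
from h import *
from station import ctrl
w=pickle.load(open("g1.pkl","rb")); s=ctrl.get_state()
m=wood(w); m[:, :235]=0; m[:,388:]=0
for v in(100,150,200,230):
    u=np.where(m[v])[0]; print(v,u.min(),u.max(),toolpts(w,[(u.min(),v),(u.max()+1,v)],s,-.0171).round(4).tolist())
v=np.where(m[:,312])[0].min(); e=toolpts(w,[(290,v),(312,v),(340,v)],s,-.0171); print(v,e.round(4).tolist())
for yy in(-.04,.04):
  for z in(.03,.1): print(ctrl.ik(st(0,yy,z),[-np.pi/2,0,S-np.pi/2]))
E
```

```text
100 268 356 [[-0.0183, -0.0171, 0.0792], [0.0167, -0.0171, 0.0792]]
150 271 355 [[-0.018, -0.0171, 0.0594], [0.0171, -0.0171, 0.0594]]
200 274 354 [[-0.0176, -0.0171, 0.0376], [0.0175, -0.0171, 0.0376]]
230 276 353 [[-0.0174, -0.0171, 0.0234], [0.0177, -0.0171, 0.0234]]
91 [[-0.0096, -0.0171, 0.0825], [-0.001, -0.0171, 0.0825], [0.01, -0.0171, 0.0825]]
[ 0.85108522  0.37712728 -0.48033812  1.85036667  0.20868859  0.96374166
 -1.12304431]
[ 0.88029038  0.29266145 -0.50782855  1.79646167  0.15866135  1.09286606
 -1.08554666]
[ 0.78580364  0.29695698 -0.52661653  1.95771954  0.1840377   0.93341745
 -1.23470374]
[ 0.81310259  0.20203975 -0.54541538  1.90213011  0.11901339  1.0691038
 -1.18348175]
```

```bash
python3 - <<'E'
from h import *
from station import ctrl
place(-.04,-.0015,0,.0269)
ctrl.line_to(st(0,-.07,.26),speed=.3)
w=snap("wrist","p1"); s=ctrl.get_state(); print(s["time"])
E
```

```text
place hit True [ 0.5055 -0.2665  0.0282] [ 0.9 -0.2  2.4]
11.425
```

View pics/p1.png

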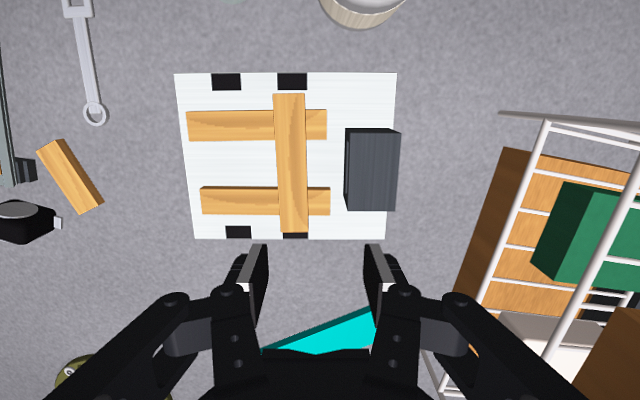

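The view shows the cross slat at (290,163), lying over the keeper-side marks (292,81) and (295,236). The bottom slats look undisturbed.

```bash
cat >> h.py <<'E'
def inv(X): # world->stand
    X=np.atleast_2d(X); c,s=np.cos(S),np.sin(S); d=X[:,:2]-C0; return np.c_[c*d[:,0]+s*d[:,1],-s*d[:,0]+c*d[:,1]]
def marks(w,y0,y1,x0,x1):
    g=cv2.cvtColor(w["color"],cv2.COLOR_RGB2HSV)[:,:,2]; m=cv2.inRange(g,0,45); q=np.zeros_like(m); q[y0:y1,x0:x1]=m[y0:y1,x0:x1]
    for k in cv2.findContours(q,cv2.RETR_EXTERNAL,cv2.CHAIN_APPROX_NONE)[0]:
        if cv2.contourArea(k)>80:
            r=cv2.boundingRect(k); M=cv2.moments(k); p=(M["m10"]/M["m00"],M["m01"]/M["m00"]); print("mark",r,(inv(on_z(w,[p],.012))*1e3).round(1)[0])
E
python3 - <<'E'
from h import *
w=pickle.load(open("p1.pkl","rb")); m=wood(w)
marks(w,65,245,180,330)
for v in(98,103,150,160,170,220,226):
    r=m[v,250:328]; u=np.where(r)[0]+250; X=inv(on_z(w,[(u.min(),v),(u.max()+1,v)],.044))*1e3; print(v,u.min(),u.max()+1,X.round(1).tolist())
for u in(285,295):
    v=np.where(m[85:240,u])[0]+85; print(v.min(),v.max()+1,(inv(on_z(w,[(u,v.min()),(u,v.max()+1)],.044))*1e3).round(1).tolist())
for a,b in((188,272),(308,322)):
  for u0 in (a+15 if a==188 else 312, b-4):
    v=np.where(m[85:160,u0])[0]+85; v2=np.where(m[160:240,u0])[0]+160
    print(u0,"far",(inv(on_z(w,[(u0,v.min()),(u0,v.max()+1)],.028))*1e3).round(1).tolist(),"near",(inv(on_z(w,[(u0,v2.min()),(u0,v2.max()+1)],.028))*1e3).round(1).tolist())
E
```

```text
mark (283, 233, 24, 5) [-103.9  -39.3]
mark (226, 226, 25, 12) [-98.7  39.6]
mark (278, 74, 28, 16) [ 98.4 -39.9]
mark (212, 74, 29, 16) [99.  39.6]
98 273 305 [[79.4, -21.2], [79.3, -57.0]]
103 273 305 [[74.0, -20.9], [73.9, -57.0]]
150 276 306 [[20.8, -22.3], [20.7, -57.6]]
160 276 307 [[8.9, -21.9], [8.8, -58.7]]
170 277 307 [[-3.3, -22.6], [-3.3, -58.6]]
220 280 308 [[-68.0, -23.9], [-67.9, -59.3]]
226 280 308 [[-76.2, -23.5], [-76.2, -59.2]]
93 233 [[84.7, -34.8], [-86.0, -29.6]]
93 233 [[84.7, -45.9], [-86.0, -42.5]]
203 far [[65.2, 65.3], [29.6, 69.2]] near [[-27.8, 75.6], [-66.3, 80.0]]
268 far [[65.8, -12.5], [30.4, -10.9]] near [[-29.2, -8.1], [-67.5, -6.3]]
312 far [[66.8, -64.6], [30.3, -64.5]] near [[-29.2, -64.3], [-67.5, -64.2]]
318 far [[66.8, -71.7], [30.3, -71.8]] near [[-29.2, -71.9], [-67.4, -72.0]]
```

Slat 1 measured: centre y -40.2 mm, x -0.7 mm, about 0.9° off square, marks agreeing within 0.6 mm. Next is the middle slat, with an in-hand yaw correction.

```bash
python3 - <<'E'
from h import *
from station import ctrl
ctrl.move_pose([.546,.10,.20],[-(np.pi/2-a35),0,.012])
if pick([.546,.1725,.0985],.61,.0035) is None: raise SystemExit
w=snap("wrist","g2"); s=ctrl.get_state(); print(s["time"],s["finger_gap"])
m=wood(w); c=[]
for v in(110,150,200,230):
    u=np.where(m[v,240:385])[0]+240; X=toolpts(w,[(u.min(),v),(u.max()+1,v)],s,-.0171); c.append(X.mean(0)); print(v,u.min(),u.max(),X[:,0].round(4),X[0,2].round(4))
v=np.where(m[:280,312])[0].min(); e=toolpts(w,[(312,v)],s,-.0171); print(v,e.round(4).tolist())
c=np.array(c); print(np.polyfit(c[:,2],c[:,0],1))
E
```

```text
hit True [0.5458 0.1837 0.0825] depth below top est 0.0195 [ 0.6 -1.5  5.4]
gap 0.4096175824267738 t 15.3667 [ 0.1 -0.4  1.3] [0.5459 0.1816 0.0854]
16.0667 0.4110158716876653
110 269 356 [-0.0181  0.0169] 0.0753
150 271 355 [-0.018   0.0171] 0.0593
200 274 354 [-0.0176  0.0175] 0.0376
230 240 353 [-0.0336  0.0176] 0.0234
91 [[-0.001, -0.0171, 0.0825]]
[ 0.1154172  -0.00792194]
```

```bash
python3 - <<'E'
from h import *
from station import ctrl
place(.04,-.0022,0,.0282,-.0155)
ctrl.line_to(st(0,-.03,.26),speed=.3)
w=snap("wrist","p2"); s=ctrl.get_state(); print(s["time"]); m=wood(w)
marks(w,40,245,150,400)
for x0 in (-40,40):
  for x in(78,15,-15,-78):
    p=proj(w,st(x/1e3,x0/1e3,.044))[0].astype(int); r=m[p[1],p[0]-30:p[0]+30]; u=np.where(r)[0]+p[0]-30
    X=inv(on_z(w,[(u.min(),p[1]),(u.max()+1,p[1])],.044))*1e3; print(x0,x,u.min()-p[0],u.max()-p[0],X[:,1].round(1),X[:,1].mean().round(1))
  p=proj(w,st(0,x0/1e3,.044))[0].astype(int); v=np.where(m[:,p[0]])[0]; v=v[(v>p[1]-85)&(v<p[1]+85)]; print("ends",(inv(on_z(w,[(p[0],v.min()),(p[0],v.max()+1)],.044))*1e3).round(1).tolist())
E
```

```text
place hit True [ 0.4926 -0.1873  0.0281] [-0.1 -0.1  1.9]
19.95
mark (313, 233, 24, 5) [-104.   -39.1]
mark (256, 227, 24, 12) [-103.7   39.6]
mark (375, 127, 25, 80) [   0.5 -113. ]
mark (244, 74, 29, 17) [99.3 39.8]
mark (310, 73, 29, 17) [ 99.  -39.8]
-40 78 -16 14 [-21.  -55.7] -38.4
-40 15 -15 14 [-22.  -57.3] -39.6
-40 -15 -14 14 [-22.5 -57.6] -40.1
-40 -78 -12 15 [-23.8 -59.5] -41.6
ends [[84.2, -40.1], [-86.1, -39.0]]
40 78 -15 17 [57.7 20.5] 39.1
40 15 -14 16 [57.3 20.6] 39.0
40 -15 -14 16 [57.6 19.9] 38.7
40 -78 -14 14 [57.9 20.8] 39.3
ends [[84.5, 34.7], [-85.0, 47.0]]
```

View pics/p2.png

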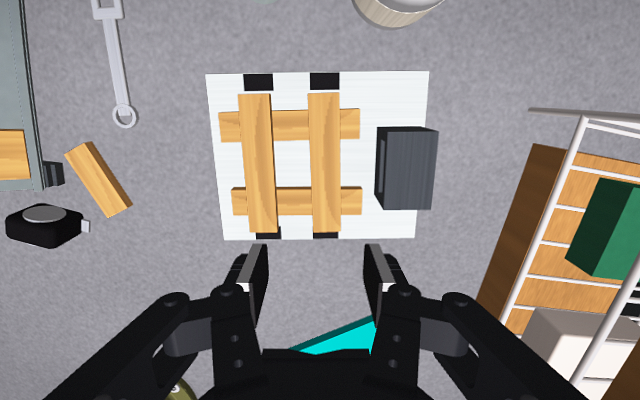

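Both cross slats lie over the marks: second at y = 39.0 mm and square, first at about −40 mm and 1.1° off, x centres within 1 mm. Bottom slats are unchanged. Next is the board. I'd like the camera on the keeper side, so I'll check IK for that first.

```bash
python3 - <<'E'
from h import *
from station import ctrl
for y in(.03,-.0,-.03):
    for z in(.04,.12):
        for yaw in(S-np.pi-.0155,S-.0155):
            q=ctrl.ik(st(0,y,z),[-np.pi/2,0,yaw]); print(y,z,round(yaw,2),None if q is None else np.round(q,2))
ctrl.move_pose([.461,.10,.20],[-(np.pi/2-a35),0,.012])
if pick([.461,.1893,.1105],.9,.005,50) is None: raise SystemExit
w=snap("wrist","g3"); s=ctrl.get_state(); print(s["time"],s["finger_gap"])
m=wood(w)
for v in(20,60,110,150,200):
    u=np.where(m[v,200:430])[0]+200; X=toolpts(w,[(u.min(),v),(u.max()+1,v)],s,-.013); print(v,u.min(),u.max(),X[:,0].round(4),X[:,0].mean().round(4),X[0,2].round(4))
v=np.where(m[:280,312])[0].min(); print(v,toolpts(w,[(312,v)],s,-.013).round(4).tolist())
E
```

```text
0.03 0.04 -2.99 [ 0.45  0.25 -0.13  1.95  0.04  0.94 -2.69]
0.03 0.04 0.15 [ 1.09  0.38 -0.87  1.93  0.35  0.99  0.21]
0.03 0.12 -2.99 [ 0.54  0.16 -0.23  1.88  0.04  1.1  -2.69]
0.03 0.12 0.15 [ 1.14  0.26 -0.91  1.86  0.23  1.13  0.31]
-0.0 0.04 -2.99 [ 0.63  0.29 -0.29  1.91  0.1   0.95 -2.69]
-0.0 0.04 0.15 [ 1.12  0.41 -0.86  1.89  0.37  1.    0.25]
-0.0 0.12 -2.99 [ 0.77  0.21 -0.44  1.84  0.1   1.11 -2.69]
-0.0 0.12 0.15 [ 1.16  0.3  -0.89  1.82  0.25  1.14  0.33]
-0.03 0.04 -2.99 [ 0.78  0.34 -0.41  1.86  0.16  0.97 -2.69]
-0.03 0.04 0.15 [ 1.13  0.44 -0.84  1.85  0.39  1.02  0.28]
-0.03 0.12 -2.99 [ 0.91  0.26 -0.55  1.79  0.15  1.13 -2.68]
-0.03 0.12 0.15 [ 1.18  0.34 -0.88  1.78  0.28  1.15  0.36]
hit True [0.4607 0.2033 0.0906] depth below top est 0.0244 [ 0.4 -2.2  5.4]
gap 0.6869059942502603 t 24.0917 [-1.9 -2.8  5.3] [0.4608 0.2002 0.0949]
24.7917 0.6921026874617449
20 228 391 [-0.0331  0.0296] -0.0018 0.1088
60 231 390 [-0.0329  0.0301] -0.0014 0.0944
110 236 387 [-0.0323  0.0301] -0.0011 0.0753
150 239 385 [-0.0323  0.0304] -0.0009 0.0588
200 244 383 [-0.0317  0.0311] -0.0003 0.0363
13 [[-0.001, -0.013, 0.111]]
```

```bash
python3 - <<'E'
from h import *
from station import ctrl
o=[-np.pi/2,0,S-.0155]; Y=.022
ctrl.move_pose(st(0,Y,.14),o); ctrl.line_to(st(0,Y,.052),speed=.15)
hit=ctrl.line_to(st(0,Y,.032),speed=.03,guard=2.5); s=ctrl.get_state(); z=s["tool_pos"][2]
print("hit",hit,s["tool_pos"].round(4),s["contact_force"].round(1),s["torque"].round(2))
ctrl.line_to(st(0,Y,z+.001),speed=.03); s=ctrl.get_state(); print("lift",s["tool_pos"].round(4),s["contact_force"].round(1),inv([s["tool_pos"]])*1e3,s["time"])
snap("wrist","b1"); c=snap("scene","b1s")
a=cv2.imread("pics/b1s.png")[200:330,130:330]; cv2.imwrite("pics/b1c.png",np.vstack([cv2.resize(a,(640,416),interpolation=cv2.INTER_CUBIC),cv2.resize(cv2.imread("pics/b1.png"),(288,180)).repeat(1,1) if 0 else np.zeros((4,640,3),np.uint8)]))
# predicted mouth / board-end corners in the scene image
for n,P in(("slot",[st(x,-.105,.052) for x in(-.0325,.0325)]),("boardend",[st(x,Y-.11,.053) for x in(-.03,.03)])): print(n,proj(c,P).round(1).tolist())
E
```

```text
hit True [ 0.4927 -0.2053  0.0397] [ 0.9 -0.1  2.2] [-0.09 -0.14  0.  ]
lift [ 0.492  -0.2049  0.0404] [-0.1 -0.1 -1.3] [[-0.2904795  22.15619058]] 27.6083
slot [[198.3, 261.5], [212.6, 271.4]]
boardend [[203.5, 258.7], [216.7, 267.7]]
```

View pics/b1c.png

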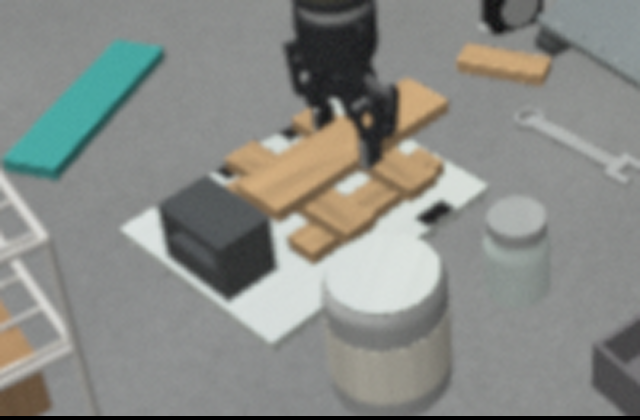

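The crop shows the board gripped on the cross slats, its end at about (255,200) in front of the keeper (220,235) and centred on it. Now I'll slide it in under guard.

```bash
python3 - <<'E'
from h import *
from station import ctrl
z=.0407
for y,sp in((.0,.03),(-.037,.02)):
    hit=ctrl.line_to(st(0,y,z),speed=sp,guard=2.5 if y==0 else 3.5); s=ctrl.get_state()
    print("hit",hit,(inv([s["tool_pos"]])*1e3).round(1),s["tool_pos"][2].round(4),s["contact_force"].round(2),s["torque"].round(2),s["time"])
    if hit: break
E
```

```text
hit False [[0.  0.3]] 0.0406 [-0.54 -0.28 -2.07] [-0.02 -0.    0.04] 28.5917
hit True [[ -0.6 -22.4]] 0.0399 [ 0.   -0.3  -0.93] [-0.01 -0.07  0.02] 29.7417
```

```bash
python3 - <<'E'
from h import *
from station import ctrl
s=ctrl.get_state(); y0=inv([s["tool_pos"]])[0]; print(y0*1e3)
f0=s["contact_force"]
for k in range(1,12):
    hit=ctrl.line_to(st(0,y0[1]-.0005*k,.0404),speed=.02,guard=6); s=ctrl.get_state(); p=inv([s["tool_pos"]])[0]*1e3; f=s["contact_force"]
    fs=[np.cos(S)*f[0]+np.sin(S)*f[1],-np.sin(S)*f[0]+np.cos(S)*f[1],f[2]]
    print(k,hit,p.round(2),np.round(fs,2),s["torque"].round(2))
    if hit or fs[1]>5: break
print(s["time"],s["finger_gap"])
E
```

```text
[ -0.55378318 -22.39154794]
1 False [ -0.22 -22.69] [-0.69  0.81 -0.64] [ 0.11  0.1  -0.11]
2 False [ -0.26 -22.71] [-0.39  2.31 -0.75] [ 0.51  0.19 -0.17]
3 False [ -0.23 -22.76] [-1.13  5.19 -0.75] [ 0.9   0.41 -0.25]
30.4917 0.6848801782829119
```

The stop is felt: no motion past -22.75 mm while the force rises to 5 N, with the end about 28.7 mm into the slot (24–36 expected). Release and verify.

```bash
python3 - <<'E'
from h import *
from station import ctrl
p=ctrl.get_state()["tool_pos"]; 
ctrl.line_to([p[0],p[1],.0396],speed=.03,guard=4); s=ctrl.get_state(); print(s["tool_pos"].round(4),s["contact_force"].round(2))
ctrl.gripper_to(.85); p=ctrl.get_state()["tool_pos"]
ctrl.line_to([p[0],p[1],.16],speed=.12)
ctrl.move_pose(st(0,-.03,.27),[-np.pi/2,0,S-np.pi/2])
w=snap("wrist","f1"); print(ctrl.get_state()["time"]); m=wood(w); marks(w,40,245,150,350)
for y in(.08,.065,0,-.08,-.095):
    q=proj(w,st(0,y,.06))[0].astype(int); v=np.where(m[q[1]-45:q[1]+45,q[0]])[0]+q[1]-45
    X=inv(on_z(w,[(q[0],v.min()),(q[0],v.max()+1)],.06))*1e3; print("board y",y,X[:,0].round(1),X[:,0].mean().round(1))
q=proj(w,st(0,0,.06))[0].astype(int); u=np.where(m[q[1]])[0]; u=u[(u>q[0]-110)&(u<q[0]+110)]; print("board ends",(inv(on_z(w,[(u.min(),q[1]),(u.max()+1,q[1])],.06))*1e3).round(1).tolist())
for x0 in (-40,40):
  for x in(70,50,-50,-70):
    p=proj(w,st(x/1e3,x0/1e3,.044))[0].astype(int); r=m[p[1],p[0]-22:p[0]+22]; u=np.where(r)[0]+p[0]-22
    X=inv(on_z(w,[(u.min(),p[1]),(u.max()+1,p[1])],.044))*1e3; print(x0,x,X[:,1].round(1),X[:,1].mean().round(1))
E
```

```text
[ 0.4996 -0.2491  0.0398] [-2.18  4.51  1.5 ]
33.55
mark (312, 230, 23, 5) [-103.8  -39.7]
mark (256, 225, 24, 10) [-103.7   39.4]
mark (311, 74, 28, 16) [ 99.2 -39.9]
mark (247, 74, 28, 16) [99.4 39.2]
board y 0.08 [ 52.8 -29.1] 11.8
board y 0.065 [ 52.7 -55. ] -1.2
board y 0 [ 52.5 -54.8] -1.2
board y -0.08 [ 52.6 -56. ] -1.7
board y -0.095 [ 31.3 -30.1] 0.6
board ends [[0.7, 86.6], [0.8, -106.2]]
-40 70 [-21.3 -56.1] -38.7
-40 50 [-12.9 -64.9] -38.9
-40 -50 [-11.7 -68. ] -39.8
-40 -70 [-24.4 -59.5] -42.0
40 70 [58.  20.6] 39.3
40 50 [66.5 14.3] 40.4
40 -50 [69.1 12.6] 40.9
40 -70 [57.6 19.8] 38.7
```

View pics/f1.png

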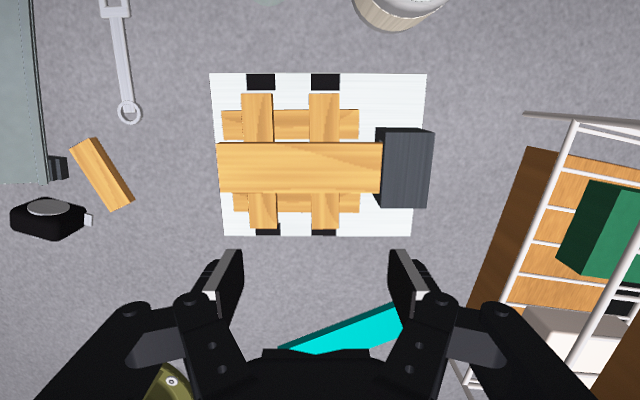

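The board's rear end is at +86.6 mm, which puts its front at −133.4 mm, matching the felt stop. The cross slats are unmoved. I'll finish with one gentle push on the rear end with closed fingers, in case it sprang back on release.

```bash
python3 - <<'E'
from h import *
from station import ctrl
o=[-np.pi/2,0,S-.0155]
ctrl.gripper_to(0.); ctrl.move_pose(st(0,.13,.13),o); ctrl.line_to(st(0,.13,.051),speed=.15)
hit=ctrl.line_to(st(0,.104,.051),speed=.05,guard=2.5); s=ctrl.get_state(); print(hit,(inv([s["tool_pos"]])*1e3).round(2))
if not hit:
    hit=ctrl.line_to(st(0,.090,.051),speed=.012,guard=2.5); s=ctrl.get_state(); print(hit,(inv([s["tool_pos"]])*1e3).round(2),s["contact_force"].round(2))
y0=inv([s["tool_pos"]])[0,1]
for k in range(1,6):
    ctrl.line_to(st(0,y0-.0005*k,.051),speed=.02,guard=5); s=ctrl.get_state(); f=s["contact_force"]; fy=-np.sin(S)*f[0]+np.cos(S)*f[1]
    print((inv([s["tool_pos"]])*1e3).round(2),fy.round(2))
    if fy>4: break
ctrl.line_to(st(0,.13,.051),speed=.08); ctrl.line_to(st(0,.13,.15),speed=.2)
ctrl.move_pose(st(0,-.03,.27),[-np.pi/2,0,S-np.pi/2])
w=snap("wrist","f2"); m=wood(w); print(s["time"])
q=proj(w,st(0,0,.06))[0].astype(int); u=np.where(m[q[1]])[0]; u=u[(u>q[0]-110)&(u<q[0]+110)]; print("board ends",(inv(on_z(w,[(u.min(),q[1]),(u.max()+1,q[1])],.06))*1e3).round(1).tolist())
for e in(0,1):  # board edges from colour steps vs cross slat columns free of wood: gap at y=0
  pass
a=pickle.load(open("f1.pkl","rb"))
for x0 in (-40,40):
  for x in(70,-70):
    p=proj(w,st(x/1e3,x0/1e3,.044))[0].astype(int); r=m[p[1],p[0]-22:p[0]+22]; uu=np.where(r)[0]+p[0]-22
    X=inv(on_z(w,[(uu.min(),p[1]),(uu.max()+1,p[1])],.044))*1e3; print(x0,x,X[:,1].mean().round(1))
E
```

```text
False [[-5.0000e-02  1.0405e+02]]
True [[-0.39 97.77]] [0.32 0.32 0.33]
[[-0.21 97.65]] 1.37
[[-0.24 97.57]] 3.33
[[-0.21 97.56]] 5.0
38.175
board ends [[0.6, 86.2], [1.0, -107.4]]
-40 70 -38.7
-40 -70 -41.6
40 70 39.1
40 -70 38.9
```

View pics/f2.png

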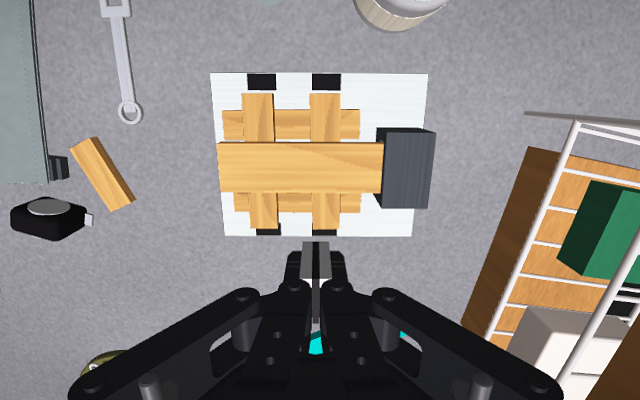

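The board was already hard against the stop: the fingers met it at 97.6 mm and the force rose to 5 N without motion. The crib looks square and undisturbed, the board entering the keeper at (382,168). I'll hand it in.

```bash
python3 -c "
from station import ctrl
ctrl.job_done(); print(ctrl.get_state()['time'])"
```

```text
the job is handed in; nothing more can be done
the job is handed in; nothing more can be done
```

The crib is built and the job is handed in, at roughly 40 s on the robot's clock. Both rack slats lie across the bottom two, and the wide board lies over them with its end in the keeper slot against the depth stop.

- **Cross slats:** the open-side slat is centred about 39 mm from the stand centre and is square. The keeper-side one is centred at about −40 mm but sits about 1.1° off square; I left it as it was.
- **Board:** it met a firm stop about 28.5 mm into the slot, where the force rose to 5 N with almost no motion. A second push on its rear end after release met the same firm stop. The camera put the rear end at about +86.5 mm, which agrees with that depth.
- **Everything else:** the offcut, tape measure and spanner look untouched in the last pictures. The bottom slats looked unmoved by eye in those pictures; I did not measure them again at the end.
- **Checks that disagreed:** the wrist camera showed each piece about 0.9–1.2° rotated in the gripper, which I corrected for the second slat and the board. My last colour-mask check of the board's edges was spoilt by the bottom slats showing in the mask, so the board's squareness is judged by eye from the final picture.

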